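# Socket rail back in size order

### The job

Put the four loose impact sockets back on the blue socket rail in order of size, the smallest at the end with the hanging hole, each standing upright, mouth up, centred on the white shadow mark of its own size. Let go of them all, and leave the filler tub and the roll of tape where they are.

Things in the scene. Friction and masses are not known exactly. Their poses are not given: they have to be found in the camera images.
- socket_xs: the smallest of four dark steel impact sockets, loose, standing upright on the bench, drive end down and open hexagon mouth (17 mm across flats) up. Round, 26 mm outside diameter, 38 mm tall, straight-sided all the way up; about 0.11 kg. Origin: centre of its underside, z up; being round, its yaw does not matter.
- socket_s: the second smallest of four dark steel impact sockets, loose, standing upright on the bench, drive end down and open hexagon mouth (24 mm across flats) up. Round, 35 mm outside diameter, 42 mm tall, its lower 15 mm is a 30 mm drive end, widening to the full 35 mm from 19 mm upward; about 0.2 kg. Origin: centre of its underside, z up; being round, its yaw does not matter.
- socket_m: the second largest of four dark steel impact sockets, loose, standing upright on the bench, drive end down and open hexagon mouth (30 mm across flats) up. Round, 43 mm outside diameter, 48 mm tall, its lower 17 mm is a 36 mm drive end, widening to the full 43 mm from 22 mm upward; about 0.33 kg. Origin: centre of its underside, z up; being round, its yaw does not matter.
- socket_l: the largest of four dark steel impact sockets, loose, standing upright on the bench, drive end down and open hexagon mouth (36 mm across flats) up. Round, 51 mm outside diameter, 54 mm tall, its lower 19 mm is a 42 mm drive end, widening to the full 51 mm from 25 mm upward; about 0.52 kg. Origin: centre of its underside, z up; being round, its yaw does not matter.
- mark_xs: flat white painted disc 30 mm across on the blue socket rail, the shadow mark for the smallest socket (first of the row, counted from the end with the black hanging hole). Origin: the disc's centre, on the rail's flat top, 22 mm above the bench; x runs along the rail from smallest to largest mark.
- mark_s: flat white painted disc 39 mm across on the blue socket rail, the shadow mark for the second smallest socket (second of the row, counted from the end with the black hanging hole). Origin: the disc's centre, on the rail's flat top, 22 mm above the bench; x runs along the rail from smallest to largest mark. It is 62 mm from the smallest mark, centre to centre.
- mark_m: flat white painted disc 47 mm across on the blue socket rail, the shadow mark for the second largest socket (third of the row, counted from the end with the black hanging hole). Origin: the disc's centre, on the rail's flat top, 22 mm above the bench; x runs along the rail from smallest to largest mark. It is 71 mm from the second mark. The rail is fixed, 296 x 72 mm.
- mark_l: flat white painted disc 55 mm across on the blue socket rail, the shadow mark for the largest socket (last of the row, counted from the end with the black hanging hole). Origin: the disc's centre, on the rail's flat top, 22 mm above the bench; x runs along the rail from smallest to largest mark. It is 79 mm from the third mark. The rail has no lips or pegs.
- tub: bystander: small white filler tub with a lid and a red band, 80 mm across, 58 mm tall, loose, among the sockets; not to be shifted. Origin: centre of its underside, z up.
- tape: bystander: yellow roll of tape lying flat, 90 mm across with a 68 mm hole, 36 mm tall, loose, among the sockets; not to be shifted. Origin: centre of its underside, z up.
Things that resemble listed ones, but are neither listed nor needed, are in the scene too. Leave any yellow look-alike of the socket_m alone.

How it is judged:
By the outcome, as a careful person would: the job done as asked, in the order asked, and still so for the second after the job is handed in, with the robot touching nothing.
It also fails if it takes over 99 s, if anything falls off the work surface, if the arm or the gripper's body presses on something with over 40 N, if the wrist force passes 120 N, or if a joint passes its speed limit or range.

### The arm

A 6-joint arm with a two-finger parallel gripper is mounted at the origin on the work surface. World frame = base frame: x ahead of the robot, y to its left, z up, the work surface at z = 0. Lengths are in m, angles in rad, forces in N, time in s.
With the tool pointing down it reaches from about 0.15 to 0.775 m from the base axis. Payload 6.1 kg.
Tool frame: the origin (TCP) lies at the very end of the fingers, on their centre line; the grasp point (between the pads) lies 19 mm behind it; z points along the fingers, y is the line along which they close (so a half turn about z gives the same grasp; the last joint's range is limited). The gripper opens to 85 mm and grips with 20 to 120 N. Pads are 22 mm wide; open, the fingers measure 114 mm over their backs; the gripper's body (76 mm by 85 mm) begins 54 mm behind the grasp point. The pads swing forward as they close: fully open they stand 13 mm farther back than shut.
Start: joints at [1.268, 0.126, -0.04, 1.405, 0, 1.571], TCP at [0.157, 0.501, 0.231] pointing down, gripper open.
Joint ranges: [-2.72, 2.72], [-0.95, 1.95], [-1.27, 1.35], [-1.78, 2.02], [-1.46, 1.47], [-3.14, 3.14]. Speed limits (rad/s): [2.39, 2.39, 3.01, 3.14, 3.14, 3.14].

### API

Orientations are given as a unit quaternion [w, x, y, z].
In Python, from cell import bot gives the robot as it stands. The module is installed in compiled form; this text tells all that it offers.
- The arm moves only by the tool carry_out, never from a script. Its arguments are lists of equal length, an entry for each row: "offset": the shift along the tool's x, y, z in units of 25 mm (1.0 is 25 mm), a list of three; "twist": the turn about the tool's z in units of 5 degrees (1.0 is 5 degrees). A call has exactly 10 rows; each row is the pose to reach, as a shift and turn from the pose commanded when the call began, along the tool's axes at that moment; what a row does not reach only later rows make up. A row lasts 1/8 s, in which the tool goes at most 62.5 mm and 10.7 degrees, less where a joint would pass 70% of its speed; a pose out of reach is approached as far as the arm can. A call with a gripper value outside its range is refused whole. "grip" is the finger opening in mm, from 0 to 85.4, set as the call begins (left out, the last holds). The fingers move at their own pace and stop on an object; "grip_force" is the grip in N (left out, the last holds). Time passes only in rows, so rows that repeat a pose let the fingers close, or fill a call up. It gives the time, the measured TCP pose, the force, the opening and the grip force at its end, in the units of the state.
- bot.observe(): the state, without advancing time (a new reading comes with each control period).
- bot.snapshot(name): name is "side" or "top"; returns the picture (420x560x3 uint8, red, green, blue); there is no depth.
- bot.camera_info(name): a dict with "vertical_fov" (degrees; the focal length in pixels is half the picture's height over the tangent of half this angle, whatever the lens; pixels are square), "cx", "cy" (the principal point, pixels), "xyz" and "orientation" of the camera in the world. Camera axes: x right, y up, looking along -z (the intrinsics and any distortion apply to the point x, -y, -z); pixel columns grow to the right and rows downward; lengths in m; the calibration is good to about 2 mm. A picture is of the moment at which its call begins. camera_info takes no time and is no camera call.
- bot.close_job(): hands the job in; it is judged then, once.
Trained networks look in the newest picture that a camera, given by its name, has taken for a name from the list of things; names that differ only in an ending like _2 or _b are one class to them, and where a whole thing is asked for, a point or a joint stands for the part that bears it (a point fixed in the world has none). Each returns a list of dicts, best first, with "conf" (0 to 1); they miss things now and then, are a little off and sometimes report something else, mostly with a low value. They report only what shows in the picture. A call takes as long as a camera call. They do not tell look-alikes from the thing itself.
- bot.find_in(query, camera): "location" ([x, y, z] in m, in world coordinates, good to about 4 mm: the middle of the surface that is visible of it).
- bot.silhouettes(query, camera): "region" (420x560 bool, what is visible of it).
The state is a dict: "t": time; "qpos": joint angles; "qvel": joint speeds; "joint_efforts": joint torques, N m; "tool_pos": TCP position; "orientation": TCP orientation; "wrist_force": force on the tool from outside, world axes, zero at the start; "moment": the same for the moment, N m; "width": finger opening in m; "finger_force": force on a finger pad.
Only numpy, scipy, OpenCV 4.12 (cv2) and the standard library are available. Lean on these libraries where they do the work, as an engineer would, in place of code of your own. Each camera call takes 0.05 s, during which the arm holds its last target. There are 200 camera calls.

## Working session

There is one attempt and no reset: what is moved stays moved. The work goes in short steps, Python scripts to look and compute and a tool call to move; the robot and the scene stay as the last step left them, time stands still between calls to the robot, and variables do not carry over. Pictures are saved under pics/ and viewed, at most 14 in all, crops included, and the job is handed in when it is done.

Besides the shell and the picture viewer there is one more tool, called after "Emit:" in YAML: its name, and indented under it one key for each argument. carry_out: Moves the arm, as the interface text tells. Its arguments: {"type":"object","properties":{"offset":{"type":"array"},"twist":{"type":"array"},"grip":{"type":"number"},"grip_force":{"type":"number"}},"required":["offset","twist"]}

```bash
mkdir -p pics; python3 - <<'E'
from cell import bot
import cv2,numpy as np
for c in("top","side"):
    im=bot.snapshot(c);cv2.imwrite(f"pics/{c}0.png",im[:,:,::-1]);print(c,bot.camera_info(c))
    for q in["socket_xs","socket_s","socket_m","socket_l","mark_xs","mark_s","mark_m","mark_l","tub","tape"]:
        print(q,[(np.round(d["location"],3).tolist(),round(d["conf"],2)) for d in bot.find_in(q,c)][:5])
s=bot.observe();print(s["t"],s["tool_pos"],s["orientation"],s["width"])
E
```

```text
top {'vertical_fov': 57.27685316364074, 'cx': 283.95785645804176, 'cy': 208.51341923485157, 'xyz': array([0.36428189, 0.01328591, 0.97189505]), 'orientation': array([-0.69632302, -0.04902598,  0.06875378,  0.71274373])}
socket_xs [([0.39, 0.3, 0.025], 0.55)]
socket_s [([0.392, -0.22, 0.04], 0.76), ([0.485, 0.419, 0.032], 0.58), ([0.468, -0.424, 0.041], 0.57), ([0.378, -0.321, 0.035], 0.55)]
socket_m [([0.392, -0.22, 0.04], 0.76), ([0.485, 0.419, 0.032], 0.58), ([0.468, -0.424, 0.041], 0.57), ([0.378, -0.321, 0.035], 0.55)]
socket_l [([0.392, -0.22, 0.04], 0.76), ([0.485, 0.419, 0.032], 0.58), ([0.468, -0.424, 0.041], 0.57), ([0.378, -0.321, 0.035], 0.55)]
mark_xs []
mark_s [([0.564, 0.098, 0.024], 0.72), ([0.544, -0.052, 0.02], 0.69), ([0.552, 0.02, 0.024], 0.53)]
mark_m [([0.564, 0.098, 0.024], 0.72), ([0.544, -0.052, 0.02], 0.69), ([0.552, 0.02, 0.024], 0.53)]
mark_l [([0.564, 0.098, 0.024], 0.72), ([0.544, -0.052, 0.02], 0.69), ([0.552, 0.02, 0.024], 0.53)]
tub [([0.579, -0.303, 0.058], 0.74)]
tape [([0.581, 0.324, 0.039], 0.86)]
side {'vertical_fov': 45.96137060692973, 'cx': 285.
[... 368 characters left out ...]
0.326, 0.033], 0.57), ([0.483, 0.402, 0.027], 0.44)]
socket_l [([0.469, -0.424, 0.042], 0.62), ([0.375, -0.326, 0.033], 0.57), ([0.483, 0.402, 0.027], 0.44)]
mark_xs [([0.534, -0.11, 0.018], 0.37)]
mark_s [([0.543, -0.055, 0.018], 0.66), ([0.375, -0.327, 0.035], 0.53), ([0.563, 0.094, 0.019], 0.42)]
mark_m [([0.543, -0.055, 0.018], 0.66), ([0.375, -0.327, 0.035], 0.53), ([0.563, 0.094, 0.019], 0.42)]
mark_l [([0.543, -0.055, 0.018], 0.66), ([0.375, -0.327, 0.035], 0.53), ([0.563, 0.094, 0.019], 0.42)]
tub [([0.581, -0.324, 0.056], 0.74)]
tape [([0.58, 0.305, 0.025], 0.74)]
1.1 [0.15655041 0.50110558 0.23129252] [2.40121814e-07 1.50825397e-01 9.88560418e-01 6.82052901e-07] 0.08529587290456203
```

View pics/top0.png

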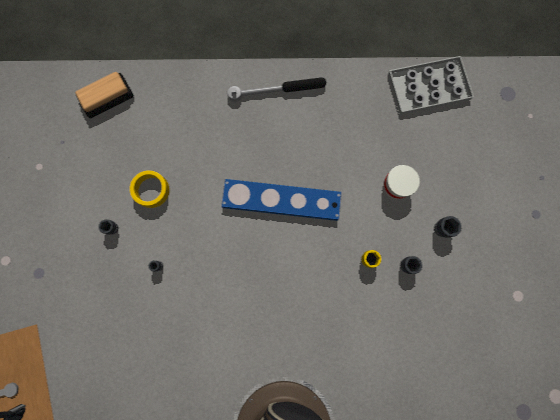

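View pics/side0.png

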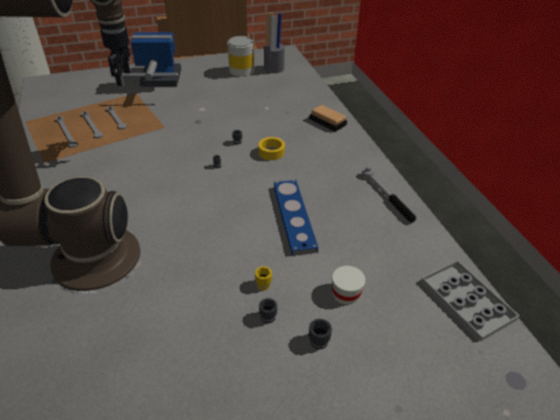

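Candidates in the top picture: xs (155,266) and s (108,227) on the left. On the right, m (411,265) and l (449,227). The look-alike of m is yellow, at (372,258), and gets left alone, as do the sockets in the tray (430,85). The rail's hanging hole is at (335,205), so the smallest mark is at (323,203). Next I'll measure precisely and take a close crop.

```bash
cat > h.py <<'E'
from cell import bot
import cv2,numpy as np
from scipy.spatial.transform import Rotation as R
from scipy.optimize import least_squares
S=dict(xs=(26,38,26,0,0),s=(35,42,30,15,19),m=(43,48,36,17,22),l=(51,54,42,19,25))
def proj(P,c):
    k=bot.camera_info(c);q=k["orientation"];f=210/np.tan(np.radians(k["vertical_fov"]/2))
    p=R.from_quat(q,scalar_first=True).inv().apply(np.atleast_2d(P)-k["xyz"])
    return np.c_[k["cx"]+f*p[:,0]/-p[:,2],k["cy"]-f*p[:,1]/-p[:,2]]
a=np.linspace(0,2*np.pi,60)
def ring(x,y,z,d): return np.c_[x+d/2*np.cos(a),y+d/2*np.sin(a),0*a+z]
def hullc(P,c):
    m=cv2.moments(cv2.convexHull(proj(P,c).astype(np.float32)));return np.array([m['m10'],m['m01']])/m['m00'],m['m00']
def sock(n,x,y,z0=0):
    D,H,d,h1,h2=np.array(S[n])/1000
    return np.r_[ring(x,y,z0,d),ring(x,y,z0+h1,d),ring(x,y,z0+h2,D),ring(x,y,z0+H,D)]
def fit(P,c,uv,x0):
    return least_squares(lambda v:hullc(P(*v),c)[0]-uv,x0,x_scale=.01,diff_step=1e-3).x
def cen(m):
    ys,xs=np.nonzero(m);return np.array([xs.mean(),ys.mean()])
def marks(c,im,n0=150):
    b=im.min(2)
    n,l,st,ce=cv2.connectedComponentsWithStats((b>n0).astype(np.uint8));return st,ce
E
python3 - <<'E'
from h import *
ims={c:bot.snapshot(c) for c in("top","side")}
G=dict(xs=(.39,.3),s=(.485,.415),m=(.377,-.323),l=(.468,-.424))
for c in ims:
  L=bot.silhouettes("socket_m",c)+bot.silhouettes("socket_xs",c)
  for n,g in G.items():
    uv0,A=hullc(sock(n,*g),c)
    for d in L:
      uv=cen(d["region"])
      if np.hypot(*(uv-uv0))<9:
        print(c,n,fit(lambda x,y:sock(n,x,y),c,uv,g).round(4),"area",d["region"].sum(),round(A),round(d["conf"],2))
  # marks
  hsv=cv2.cvtColor(ims[c],cv2.COLOR_RGB2HSV)
  blue=((hsv[...,0]>100)&(hsv[...,0]<125)&(hsv[...,1]>120)&(hsv[...,2]>60)).astype(np.uint8)
  e=proj([[.554,.03,.022]],c)[0].astype(int)
  n,l,st,ce=cv2.connectedComponentsWithStats(blue);k=l[e[1]-20:e[1]+20,e[0]-20:e[0]+20];k=np.bincount(k[k>0]).argmax()
  cs,_=cv2.findContours((l==k).astype(np.uint8),cv2.RETR_CCOMP,cv2.CHAIN_APPROX_NONE)
  full=cv2.drawContours(np.zeros(l.shape,np.uint8),[max(cs,key=cv2.contourArea)],-1,1,-1)
  h=((full==1)&(ims[c].min(2)>110)).astype(np.uint8)
  n,l2,st,ce=cv2.connectedComponentsWithStats(h)
  W=[]
  for i in range(1,n):
    if st[i,4]>20:
      xy=fit(lambda x,y:ring(x,y,.022,.04),c,ce[i],(.55,.02));W.append(xy);print(c,"mark",ce[i].round(1),st[i,4],xy.round(4))
  W=np.array(sorted(W,key=lambda v:v[1]));print(np.hypot(*np.diff(W,axis=0).T).round(4))
im=ims["top"]
v=np.hstack([cv2.resize(im[y-35:y+35,x-35:x+35],(400,400),interpolation=3) for x,y in((130,247),(415,245))])
cv2.imwrite("pics/crop.png",v[:,:,::-1])
E
```

```text
top xs [0.3892 0.3012] area 144 143 0.71
top s [0.4873 0.418 ] area 204 247 0.61
top m [ 0.3769 -0.3198] area 337 330 0.65
top l [ 0.4664 -0.4175] area 453 478 0.94
top mark [238.6 193.9] 372 [0.5636 0.0977]
top mark [269.9 197.4] 271 [0.5531 0.0192]
top mark [297.9 200.4] 183 [ 0.5439 -0.0511]
top mark [322.5 203. ] 107 [ 0.5359 -0.1128]
[0.0622 0.0709 0.0792]
side m [ 0.3778 -0.3232] area 386 412 0.9
side m [ 0.3781 -0.3224] area 370 412 0.33
side l [ 0.4686 -0.4205] area 594 612 0.78
side mark [292.  205.1] 120 [0.5547 0.0208]
side mark [297.1 221.4] 90 [ 0.5458 -0.0495]
side mark [301.5 236.9] 58 [ 0.5367 -0.1113]
[0.0625 0.0709]
```

View pics/crop.png

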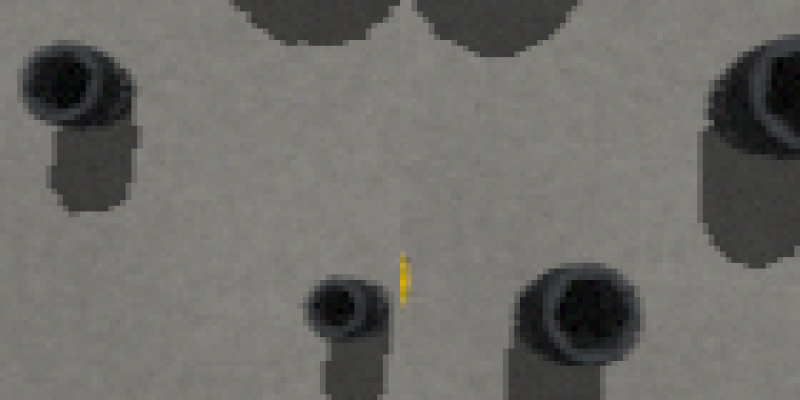

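Crop: all four are dark and standing mouth up. s is at top px (108,227), xs at (155,266), m at (411,265) and l at (449,227). The yellow one is just at the crop edge and is excluded. The fitted mark spacing of 62/71/79 mm agrees with the task text. Now I'll move above xs, with the closing line turned square to the rail.

Emit:
carry_out:
  offset:
    - [-0.8,-0.35,0.3]
    - [-2.0,-0.9,0.8]
    - [-3.3,-1.4,1.3]
    - [-4.6,-2.0,1.8]
    - [-6.0,-2.6,2.3]
    - [-7.4,-3.2,2.9]
    - [-8.8,-3.8,3.5]
    - [-10.1,-4.4,4.0]
    - [-11.0,-4.75,4.3]
    - [-11.28,-4.86,4.45]
  twist: [1.2,2.9,4.6,6.3,8.0,9.7,11.5,13.3,15.0,16.04]
  grip: 60
  grip_force: 40

```text
t: 2.65
tool_pos: [0.3903, 0.2999, 0.1195]
orientation: [0.0, 0.754, 0.657, -0.0]
wrist_force: [-0.5, -0.3, -0.0]
width: 0.0598
finger_force: 0.0
```

```bash
cat >> h.py <<'E'
def to(*T):
    s=bot.observe();M=R.from_quat(s["orientation"],scalar_first=True);print("t",round(s["t"],2),"tcp",s["tool_pos"].round(4),"w",round(s["width"],4),"F",s["wrist_force"].round(1),"ypos",M.as_matrix()[:,1].round(3))
    p=s["tool_pos"]
    for t in T: print("  ->",t,(M.inv().apply(np.array(t)-p)/.025).round(2))
E
python3 - <<'E'
from h import *
to((.3895,.301,.12),(.3895,.301,.008))
# mouth check: project fits
for n,g in dict(xs=(.3895,.301),s=(.4873,.418),m=(.3774,-.3213),l=(.4675,-.419)).items():
    z=S[n][1]/1000; print(n,proj([[*g,z]],"top").round(1),proj([[*g,z]],"side").round(1))
im=bot.snapshot("side")
L=[]
for x,y in((228,150),(295,322)):
    L.append(cv2.resize(im[y-35:y+35,x-35:x+35],(400,400),interpolation=3))
cv2.imwrite("pics/crop2.png",np.hstack(L)[:,:,::-1])
E
```

```text
t 2.65 tcp [0.3903 0.2999 0.1195] w 0.0598 F [-0.5 -0.3 -0. ] ypos [ 0.991 -0.137 -0.   ]
  -> (0.3895, 0.301, 0.12) [ 0.04 -0.04 -0.02]
  -> (0.3895, 0.301, 0.008) [ 0.04 -0.04  4.46]
xs [[152.9 265.8]] [[215.6 156.7]]
s [[104.5 225.9]] [[236.2 131.9]]
m [[413.2 264.2]] [[267.6 304.7]]
l [[450.8 225.7]] [[319.6 327.3]]
```

View pics/crop2.png

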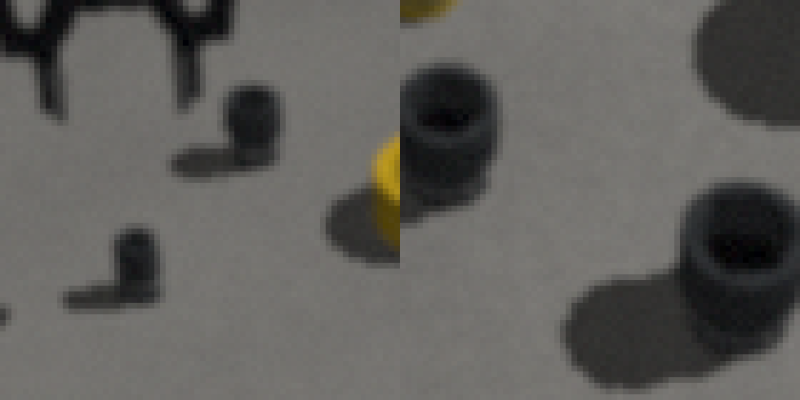

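The crop shows s at side px (237,132), xs at (217,157), m at (269,305) and l at (320,326). All four agree with the fits to about 1 px. Going down on xs.

Emit:
carry_out:
  offset:
    - [0.04,0,0.4]
    - [0.04,0,1.2]
    - [0.04,0,2.1]
    - [0.04,0,3.0]
    - [0.04,0,3.8]
    - [0.04,0,4.2]
    - [0.04,0,4.44]
    - [0.04,0,4.44]
    - [0.04,0,4.44]
    - [0.04,0,4.44]
  twist: [0,0,0,0,0,0,0,0,0,0]

```text
t: 3.95
tool_pos: [0.39, 0.3023, 0.0096]
orientation: [0.0, 0.752, 0.659, 0.001]
wrist_force: [0.7, -0.3, -0.5]
width: 0.0601
finger_force: 0.0
```

Emit:
carry_out:
  offset:
    - [0,0,0]
    - [0,0,0]
    - [0,0,0]
    - [0,0,0]
    - [0,0,0]
    - [0,0,-0.3]
    - [0,0,-1.0]
    - [0,0,-2.0]
    - [0,0,-3.0]
    - [0,0,-3.6]
  twist: [0,0,0,0,0,0,0,0,0,0]
  grip: 5
  grip_force: 40

```text
t: 5.2
tool_pos: [0.3897, 0.3022, 0.1002]
orientation: [-0.0, 0.752, 0.659, 0.0]
wrist_force: [0.3, 0.3, -1.5]
width: 0.0239
finger_force: 39.3
```

```bash
python3 - <<'E'
from h import *
to((.5366,-.112,.098),(.5366,-.112,.031))
E
```

```text
t 5.2 tcp [0.3897 0.3022 0.1002] w 0.0239 F [ 0.3  0.3 -1.5] ypos [ 0.991 -0.131  0.   ]
  -> (0.5366, -0.112, 0.098) [-15.65   8.     0.08]
  -> (0.5366, -0.112, 0.031) [-15.65   8.     2.76]
```

Emit:
carry_out:
  offset:
    - [-0.7,0.36,0]
    - [-2.2,1.1,0]
    - [-4.1,2.1,0]
    - [-6.2,3.17,0]
    - [-8.3,4.24,0]
    - [-10.4,5.3,0]
    - [-12.5,6.4,0]
    - [-14.2,7.26,0]
    - [-15.3,7.8,0]
    - [-15.65,8.0,0.08]
  twist: [0,0,0,0,0,0,0,0,0,0]

```text
t: 6.45
tool_pos: [0.5366, -0.1137, 0.0965]
orientation: [-0.0, 0.753, 0.658, -0.0]
wrist_force: [-0.4, -0.0, -1.1]
width: 0.0237
finger_force: 39.4
```

```bash
python3 - <<'E'
from h import *
to((.5366,-.112,.031))
for c in("top","side"):
  im=bot.snapshot(c);u,v=proj([[.5366,-.112,.06]],c)[0].astype(int)
  cv2.imwrite(f"pics/h_{c}.png",cv2.resize(im[v-40:v+40,u-40:u+40],(480,480),interpolation=3)[:,:,::-1]);print(u,v)
a=cv2.imread("pics/h_side.png");b=cv2.imread("pics/h_top.png");cv2.imwrite("pics/h.png",cv2.resize(np.hstack([a,b]),(800,400)))
E
```

```text
t 6.45 tcp [ 0.5366 -0.1137  0.0965] w 0.0237 F [-0.4 -0.  -1.1] ypos [ 0.991 -0.134 -0.001]
  -> (0.5366, -0.112, 0.031) [ 0.07 -0.    2.62]
324 199
302 226
```

View pics/h.png

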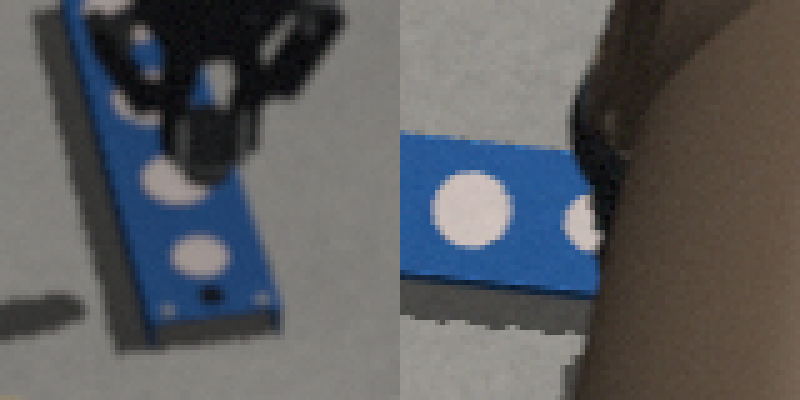

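Side crop: the socket is held upright at (215,150). Its mark is at (200,255) in the same crop. Lowering it now.

Emit:
carry_out:
  offset:
    - [0.05,0,0.3]
    - [0.05,0,0.8]
    - [0.05,0,1.3]
    - [0.05,0,1.8]
    - [0.05,0,2.2]
    - [0.05,0,2.4]
    - [0.05,0,2.5]
    - [0.05,0,2.58]
    - [0.05,0,2.58]
    - [0.05,0,2.58]
  twist: [0,0,0,0,0,0,0,0,0,0]

```text
t: 7.8
tool_pos: [0.5369, -0.1109, 0.0329]
orientation: [0.0, 0.752, 0.659, 0.0]
wrist_force: [-0.1, 0.2, -1.4]
width: 0.0241
finger_force: 39.4
```

Emit:
carry_out:
  offset:
    - [0,0,0.03]
    - [0,0,0.03]
    - [0,0,0.03]
    - [0,0,0.03]
    - [0,0,0.03]
    - [0,0,0.03]
    - [0,0,-0.6]
    - [0,0,-1.5]
    - [0,0,-2.6]
    - [0,0,-3.6]
  twist: [0,0,0,0,0,0,0,0,0,0]
  grip: 60

```text
t: 9.05
tool_pos: [0.5369, -0.1109, 0.1248]
orientation: [0.001, 0.752, 0.659, 0.0]
wrist_force: [0.3, 0.3, -0.5]
width: 0.06
finger_force: 0.0
```

```bash
python3 - <<'E'
from h import *
to((.4878,.418,.12),(.4878,.418,.010))
E
```

```text
t 9.05 tcp [ 0.5369 -0.1109  0.1248] w 0.06 F [ 0.3  0.3 -0.5] ypos [ 0.991 -0.131  0.001]
  -> (0.4878, 0.418, 0.12) [20.72 -4.73  0.18]
  -> (0.4878, 0.418, 0.01) [20.72 -4.73  4.58]
```

Emit:
carry_out:
  offset:
    - [1.0,-0.23,0]
    - [2.8,-0.64,0]
    - [5.0,-1.14,0]
    - [7.3,-1.67,0]
    - [9.6,-2.19,0]
    - [11.9,-2.72,0]
    - [14.2,-3.24,0]
    - [16.5,-3.77,0]
    - [18.8,-4.29,0]
    - [20.2,-4.6,0]
  twist: [0,0,0,0,0,0,0,0,0,0]

```text
t: 10.3
tool_pos: [0.4884, 0.4078, 0.1237]
orientation: [-0.0, 0.751, 0.66, 0.001]
wrist_force: [0.6, -0.1, -0.3]
width: 0.0594
finger_force: 0.0
```

```bash
python3 - <<'E'
from h import *
to((.4878,.418,.010))
c="top"
im=bot.snapshot(c);u,v=proj([[.5366,-.112,.06]],c)[0].astype(int)
print(u,v)
for q in("socket_xs",):
  for d in bot.silhouettes(q,c):
    uv=cen(d["region"]);
    if abs(uv[0]-u)<10: print("xs placed",fit(lambda x,y:sock("xs",x,y,.022),c,uv,(.536,-.112)).round(4),d["region"].sum(),d["conf"])
cv2.imwrite("pics/p1.png",cv2.resize(im[v-40:v+40,u-40:u+40],(480,480),interpolation=3)[:,:,::-1])
E
```

```text
t 10.3 tcp [0.4884 0.4078 0.1237] w 0.0594 F [ 0.6 -0.1 -0.3] ypos [ 0.992 -0.129  0.001]
  -> (0.4878, 0.418, 0.01) [ 0.4  -0.08  4.55]
324 199
xs placed [ 0.5363 -0.1111] 104 0.55
```

View pics/p1.png

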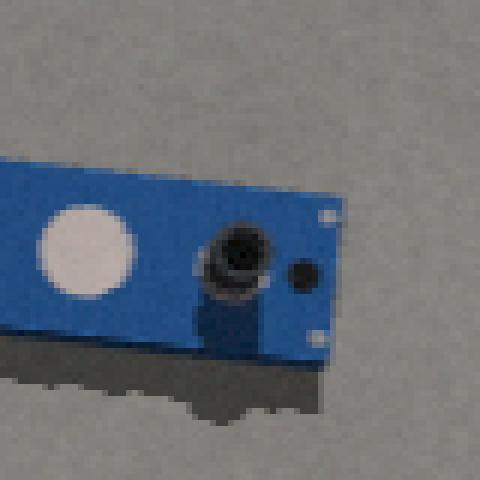

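Crop: xs stands at crop (238,255) with its white mark showing evenly at the lower left and right, so it is centred. Next is s.

Emit:
carry_out:
  offset:
    - [0.3,-0.04,0.4]
    - [0.35,-0.04,1.2]
    - [0.35,-0.04,2.1]
    - [0.35,-0.04,3.0]
    - [0.35,-0.04,3.8]
    - [0.35,-0.04,4.3]
    - [0.35,-0.04,4.5]
    - [0.35,-0.04,4.53]
    - [0.35,-0.04,4.53]
    - [0.35,-0.04,4.53]
  twist: [0,0,0,0,0,0,0,0,0,0]

```text
t: 11.65
tool_pos: [0.4895, 0.414, 0.01]
orientation: [0.0, 0.752, 0.659, 0.001]
wrist_force: [-0.1, 0.6, 0.1]
width: 0.0596
finger_force: 0.0
```

Emit:
carry_out:
  offset:
    - [0,0,0]
    - [0,0,0]
    - [0,0,0]
    - [0,0,0]
    - [0,0,0]
    - [0,0,-0.3]
    - [0,0,-1.0]
    - [0,0,-2.0]
    - [0,0,-3.0]
    - [0,0,-3.6]
  twist: [0,0,0,0,0,0,0,0,0,0]
  grip: 12
  grip_force: 50

```text
t: 12.9
tool_pos: [0.4897, 0.414, 0.1015]
orientation: [0.0, 0.752, 0.659, 0.001]
wrist_force: [1.1, -0.1, -2.6]
width: 0.0338
finger_force: 49.9
```

```bash
python3 - <<'E'
from h import *
to((.5447,-.0508,.104),(.5447,-.0508,.034))
E
```

```text
t 12.9 tcp [0.4897 0.414  0.1015] w 0.0338 F [ 1.1 -0.1 -2.6] ypos [ 0.991 -0.131  0.002]
  -> (0.5447, -0.0508, 0.104) [-18.14   4.62  -0.12]
  -> (0.5447, -0.0508, 0.034) [-18.15   4.62   2.68]
```

Emit:
carry_out:
  offset:
    - [-0.8,0.2,0]
    - [-2.4,0.6,0]
    - [-4.5,1.15,0]
    - [-6.8,1.73,0]
    - [-9.1,2.3,0]
    - [-11.4,2.9,0]
    - [-13.6,3.46,0]
    - [-15.6,3.97,0]
    - [-17.2,4.4,0]
    - [-18.2,4.62,0]
  twist: [0,0,0,0,0,0,0,0,0,0]

```text
t: 14.15
tool_pos: [0.5425, -0.0555, 0.0983]
orientation: [-0.0, 0.753, 0.658, -0.001]
wrist_force: [-0.3, 0.3, -1.9]
width: 0.0335
finger_force: 50.0
```

Emit:
carry_out:
  offset:
    - [0,0,0]
    - [0,0,0.4]
    - [0,0,0.9]
    - [0,0,1.4]
    - [0,0,1.9]
    - [0,0,2.2]
    - [0,0,2.4]
    - [0,0,2.5]
    - [0,0,2.5]
    - [0,0,2.5]
  twist: [0,0,0,0,0,0,0,0,0,0]

```text
t: 15.4
tool_pos: [0.5442, -0.0526, 0.0372]
orientation: [0.0, 0.752, 0.659, 0.0]
wrist_force: [0.3, 0.4, -2.6]
width: 0.0333
finger_force: 50.0
```

```bash
python3 - <<'E'
from h import *
to((.5447,-.0525,.0325))
c="side"
im=bot.snapshot(c);u,v=proj([[.5446,-.05,.03]],c)[0].astype(int);print(u,v,proj([[.5453,-.0495,.022]],c))
cv2.imwrite("pics/p2.png",cv2.resize(im[v-30:v+30,u-30:u+30],(480,480),interpolation=3)[:,:,::-1])
E
```

```text
t 15.4 tcp [ 0.5442 -0.0526  0.0372] w 0.0333 F [ 0.3  0.4 -2.6] ypos [ 0.991 -0.131  0.001]
  -> (0.5447, -0.0525, 0.0325) [0.01 0.02 0.19]
296 219 [[296.9315131  221.41954349]]
```

View pics/p2.png

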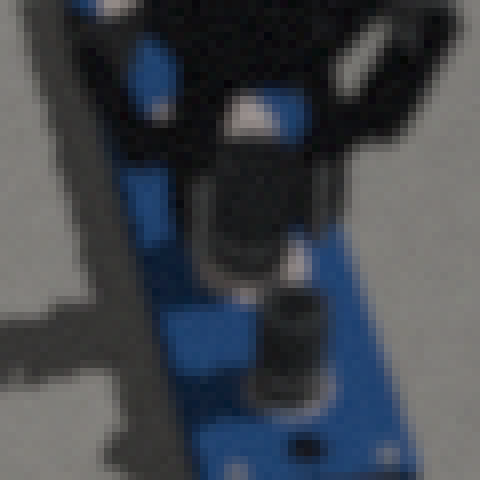

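Side crop: s hangs at (245,210), about 5 mm over its mark, and xs stands on its own mark at (290,350). Lowering the rest and letting go.

Emit:
carry_out:
  offset:
    - [0,0.02,0.1]
    - [0,0.02,0.2]
    - [0,0.02,0.2]
    - [0,0.02,0.2]
    - [0,0.02,0.2]
    - [0,0.02,0.2]
    - [0,0.02,0.2]
    - [0,0.02,0.2]
    - [0,0.02,0.2]
    - [0,0.02,0.2]
  twist: [0,0,0,0,0,0,0,0,0,0]

```text
t: 16.7
tool_pos: [0.5444, -0.0527, 0.0319]
orientation: [0.0, 0.752, 0.659, 0.0]
wrist_force: [0.9, 0.3, 0.2]
width: 0.0335
finger_force: 50.2
```

Emit:
carry_out:
  offset:
    - [0,0,0]
    - [0,0,0]
    - [0,0,0]
    - [0,0,0]
    - [0,0,0]
    - [0,0,0]
    - [0,0,-0.6]
    - [0,0,-1.5]
    - [0,0,-2.6]
    - [0,0,-3.8]
  twist: [0,0,0,0,0,0,0,0,0,0]
  grip: 70

```text
t: 17.95
tool_pos: [0.5444, -0.0526, 0.1287]
orientation: [0.0, 0.752, 0.659, 0.0]
wrist_force: [0.4, -0.3, -0.1]
width: 0.07
finger_force: 0.0
```

```bash
python3 - <<'E'
from h import *
to((.3776,-.3213,.12),(.3776,-.3213,.014))
E
```

```text
t 17.95 tcp [ 0.5444 -0.0526  0.1287] w 0.07 F [ 0.4 -0.3 -0.1] ypos [ 0.991 -0.131  0.001]
  -> (0.3776, -0.3213, 0.12) [-11.53  -5.2    0.34]
  -> (0.3776, -0.3213, 0.014) [-11.53  -5.2    4.58]
```

Emit:
carry_out:
  offset:
    - [-0.6,-0.27,0]
    - [-1.9,-0.86,0]
    - [-3.5,-1.58,0]
    - [-5.1,-2.3,0]
    - [-6.7,-3.0,0]
    - [-8.3,-3.75,0]
    - [-9.8,-4.4,0]
    - [-11.0,-4.96,0]
    - [-11.53,-5.2,0]
    - [-11.53,-5.2,0.2]
  twist: [0,0,0,0,0,0,0,0,0,0]

```text
t: 19.2
tool_pos: [0.3773, -0.3218, 0.1218]
orientation: [0.0, 0.753, 0.658, 0.0]
wrist_force: [1.2, -0.4, 0.6]
width: 0.0698
finger_force: 0.0
```

```bash
python3 - <<'E'
from h import *
to((.3776,-.3213,.014))
c="top"
im=bot.snapshot(c);u,v=proj([[.54,-.08,.03]],c)[0].astype(int)
G=dict(xs=(.5363,-.112),s=(.545,-.05))
for n in G:
  for d in bot.silhouettes("socket_"+n,c):
    uv=cen(d["region"])
    if np.hypot(*(uv-hullc(sock(n,*G[n],.022),c)[0]))<8: print(n,fit(lambda x,y:sock(n,x,y,.022),c,uv,G[n]).round(4),d["region"].sum(),d["conf"])
cv2.imwrite("pics/p3.png",cv2.resize(im[v-30:v+30,u-40:u+40],(640,480),interpolation=3)[:,:,::-1])
E
```

```text
t 19.2 tcp [ 0.3773 -0.3218  0.1218] w 0.0698 F [ 1.2 -0.4  0.6] ypos [ 0.991 -0.133  0.   ]
  -> (0.3776, -0.3213, 0.014) [0.02 0.01 4.31]
xs [ 0.5356 -0.1105] 116 0.43
s [ 0.5438 -0.0473] 198 0.68
```

View pics/p3.png

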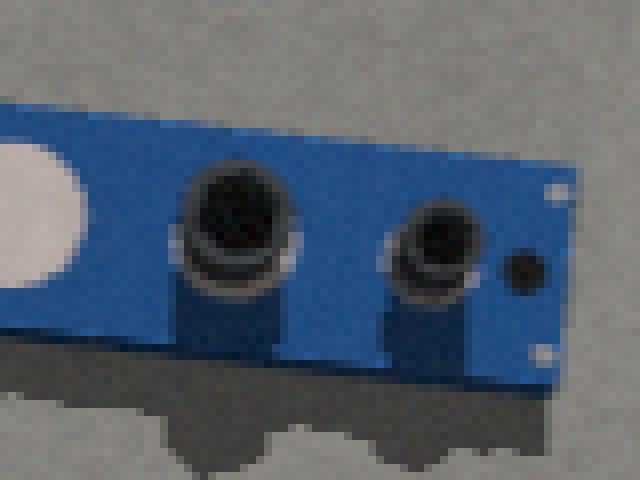

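Top crop: s is at (238,225) and xs at (440,250). Both show white evenly to left and right, so both are centred. Now m.

Emit:
carry_out:
  offset:
    - [0,0.01,0.4]
    - [0,0.01,1.2]
    - [0,0.01,2.1]
    - [0,0.01,3.0]
    - [0,0.01,3.7]
    - [0,0.01,4.1]
    - [0,0.01,4.3]
    - [0,0.01,4.3]
    - [0,0.01,4.3]
    - [0,0.01,4.3]
  twist: [0,0,0,0,0,0,0,0,0,0]

```text
t: 20.6
tool_pos: [0.3782, -0.3216, 0.0149]
orientation: [0.001, 0.752, 0.659, 0.0]
wrist_force: [0.0, -0.3, 0.1]
width: 0.0701
finger_force: 0.0
```

Emit:
carry_out:
  offset:
    - [0,0,0]
    - [0,0,0]
    - [0,0,0]
    - [0,0,0]
    - [0,0,0]
    - [0,0,-0.3]
    - [0,0,-1.0]
    - [0,0,-2.0]
    - [0,0,-3.0]
    - [0,0,-3.9]
  twist: [0,0,0,0,0,0,0,0,0,0]
  grip: 20
  grip_force: 60

```text
t: 21.85
tool_pos: [0.3777, -0.3211, 0.1125]
orientation: [-0.0, 0.752, 0.659, 0.0]
wrist_force: [0.1, 0.2, -3.0]
width: 0.0413
finger_force: 61.0
```

```bash
python3 - <<'E'
from h import *
to((.5538,.0200,.11))
E
```

```text
t 21.85 tcp [ 0.3777 -0.3211  0.1125] w 0.0413 F [ 0.1  0.2 -3. ] ypos [ 0.991 -0.131 -0.   ]
  -> (0.5538, 0.02, 0.11) [14.45  5.19  0.1 ]
```

Emit:
carry_out:
  offset:
    - [0.6,0.2,0]
    - [1.9,0.7,0]
    - [3.6,1.3,0]
    - [5.5,2.0,0]
    - [7.4,2.66,0]
    - [9.3,3.34,0]
    - [11.1,4.0,0]
    - [12.8,4.6,0]
    - [14.0,5.03,0]
    - [14.45,5.19,0]
  twist: [0,0,0,0,0,0,0,0,0,0]

```text
t: 23.1
tool_pos: [0.5536, 0.0221, 0.1102]
orientation: [-0.001, 0.751, 0.66, -0.001]
wrist_force: [-0.8, 0.3, -2.3]
width: 0.0413
finger_force: 61.1
```

Emit:
carry_out:
  offset:
    - [0,0,0]
    - [0,0,0.4]
    - [0,0,0.9]
    - [0,0,1.4]
    - [0,0,1.9]
    - [0,0,2.3]
    - [0,0,2.5]
    - [0,0,2.7]
    - [0,0,2.7]
    - [0,0,2.7]
  twist: [0,0,0,0,0,0,0,0,0,0]

```text
t: 24.35
tool_pos: [0.5542, 0.0198, 0.0447]
orientation: [0.0, 0.752, 0.659, 0.0]
wrist_force: [0.1, -0.1, -2.9]
width: 0.0413
finger_force: 61.1
```

```bash
python3 - <<'E'
from h import *
to((.5538,.0200,.037))
E
```

```text
t 24.35 tcp [0.5542 0.0198 0.0447] w 0.0413 F [ 0.1 -0.1 -2.9] ypos [ 0.991 -0.131  0.001]
  -> (0.5538, 0.02, 0.037) [ 0.01 -0.02  0.31]
```

Emit:
carry_out:
  offset:
    - [0,-0.02,0.1]
    - [0,-0.02,0.2]
    - [0,-0.02,0.28]
    - [0,-0.02,0.31]
    - [0,-0.02,0.31]
    - [0,-0.02,0.31]
    - [0,-0.02,0.31]
    - [0,-0.02,0.31]
    - [0,-0.02,0.31]
    - [0,-0.02,0.31]
  twist: [0,0,0,0,0,0,0,0,0,0]

```text
t: 25.6
tool_pos: [0.5534, 0.0198, 0.0369]
orientation: [0.0, 0.752, 0.659, 0.0]
wrist_force: [-5.3, -0.2, 6.1]
width: 0.0413
finger_force: 61.8
```

Emit:
carry_out:
  offset:
    - [0,0,0]
    - [0,0,0]
    - [0,0,0]
    - [0,0,0]
    - [0,0,0]
    - [0,0,0]
    - [0,0,-0.6]
    - [0,0,-1.5]
    - [0,0,-2.6]
    - [0,0,-3.8]
  twist: [0,0,0,0,0,0,0,0,0,0]
  grip: 75

```text
t: 26.85
tool_pos: [0.5535, 0.0198, 0.1334]
orientation: [0.0, 0.752, 0.659, 0.0]
wrist_force: [0.3, 0.0, -1.7]
width: 0.0751
finger_force: 0.0
```

```bash
python3 - <<'E'
from h import *
to((.4677,-.419,.13))
E
```

```text
t 26.85 tcp [0.5535 0.0198 0.1334] w 0.0751 F [ 0.3  0.  -1.7] ypos [ 0.991 -0.131  0.001]
  -> (0.4677, -0.419, 0.13) [-17.85  -1.09   0.13]
```

Emit:
carry_out:
  offset:
    - [-0.8,-0.05,0]
    - [-2.4,-0.15,0]
    - [-4.5,-0.28,0]
    - [-6.7,-0.41,0]
    - [-8.9,-0.54,0]
    - [-11.1,-0.68,0]
    - [-13.3,-0.81,0]
    - [-15.4,-0.94,0]
    - [-17.1,-1.04,0]
    - [-17.85,-1.09,0]
  twist: [0,0,0,0,0,0,0,0,0,0]

```text
t: 28.1
tool_pos: [0.4662, -0.4214, 0.1309]
orientation: [-0.0, 0.753, 0.658, -0.0]
wrist_force: [0.6, -0.1, -1.0]
width: 0.0748
finger_force: 0.0
```

```bash
python3 - <<'E'
from h import *
to((.4677,-.419,.016))
c="top"
im=bot.snapshot(c);u,v=proj([[.55,-.03,.03]],c)[0].astype(int)
cv2.imwrite("pics/p4.png",cv2.resize(im[v-30:v+30,u-40:u+40],(640,480),interpolation=3)[:,:,::-1])
E
```

```text
t 28.1 tcp [ 0.4662 -0.4214  0.1309] w 0.0748 F [ 0.6 -0.1 -1. ] ypos [ 0.991 -0.134 -0.001]
  -> (0.4677, -0.419, 0.016) [0.1  0.05 4.6 ]
```

View pics/p4.png

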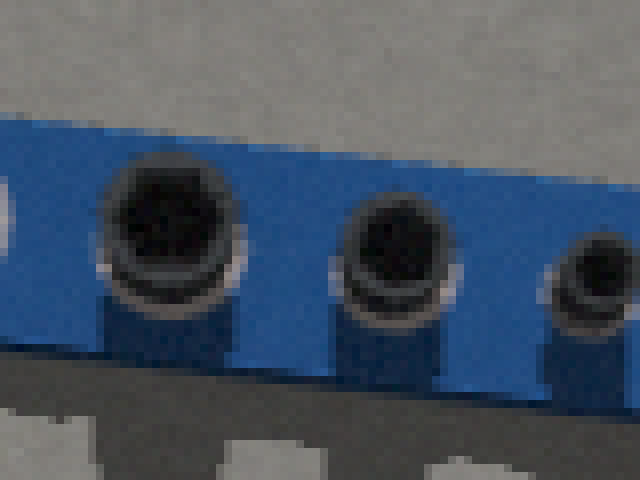

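Crop: m at (172,240) and s at (398,260) are centred with even white crescents. Now l.

Emit:
carry_out:
  offset:
    - [0,0,0]
    - [0,0,0.8]
    - [0,0,1.7]
    - [0,0,2.6]
    - [0,0,3.5]
    - [0,0,4.1]
    - [0,0,4.5]
    - [0,0,4.6]
    - [0,0,4.6]
    - [0,0,4.6]
  twist: [0,0,0,0,0,0,0,0,0,0]

```text
t: 29.4
tool_pos: [0.4682, -0.4194, 0.0173]
orientation: [0.001, 0.752, 0.659, 0.0]
wrist_force: [0.7, -0.5, 0.1]
width: 0.0751
finger_force: 0.0
```

Emit:
carry_out:
  offset:
    - [0,0,0]
    - [0,0,0]
    - [0,0,0]
    - [0,0,0]
    - [0,0,0]
    - [0,0,-0.3]
    - [0,0,-1.0]
    - [0,0,-2.0]
    - [0,0,-3.0]
    - [0,0,-4.2]
  twist: [0,0,0,0,0,0,0,0,0,0]
  grip: 25
  grip_force: 80

```text
t: 30.65
tool_pos: [0.4673, -0.4186, 0.1224]
orientation: [-0.001, 0.752, 0.659, -0.0]
wrist_force: [0.4, -0.9, -5.4]
width: 0.049
finger_force: 83.6
```

```bash
python3 - <<'E'
from h import *
to((.5643,.0983,.12))
E
```

```text
t 30.65 tcp [ 0.4673 -0.4186  0.1224] w 0.049 F [ 0.4 -0.9 -5.4] ypos [ 0.991 -0.131 -0.001]
  -> (0.5643, 0.0983, 0.12) [21.01  1.13  0.11]
```

Emit:
carry_out:
  offset:
    - [0.8,0.05,0]
    - [2.3,0.13,0]
    - [4.4,0.24,0]
    - [6.7,0.36,0]
    - [9.0,0.48,0]
    - [11.3,0.6,0]
    - [13.6,0.73,0]
    - [15.9,0.86,0]
    - [18.0,0.97,0]
    - [19.8,1.07,0]
  twist: [0,0,0,0,0,0,0,0,0,0]

```text
t: 31.9
tool_pos: [0.558, 0.071, 0.1205]
orientation: [-0.001, 0.752, 0.66, -0.001]
wrist_force: [1.0, -0.9, -4.2]
width: 0.0491
finger_force: 83.7
```

Emit:
carry_out:
  offset:
    - [0.8,0.04,0]
    - [1.2,0.06,0.2]
    - [1.2,0.06,0.6]
    - [1.2,0.06,1.1]
    - [1.2,0.06,1.6]
    - [1.2,0.06,2.1]
    - [1.2,0.06,2.5]
    - [1.2,0.06,2.8]
    - [1.2,0.06,2.9]
    - [1.2,0.06,2.9]
  twist: [0,0,0,0,0,0,0,0,0,0]

```text
t: 33.15
tool_pos: [0.5649, 0.0978, 0.0491]
orientation: [0.0, 0.752, 0.659, 0.0]
wrist_force: [0.4, -0.3, -5.1]
width: 0.0494
finger_force: 83.8
```

```bash
python3 - <<'E'
from h import *
to((.5643,.0983,.0392))
E
```

```text
t 33.15 tcp [0.5649 0.0978 0.0491] w 0.0494 F [ 0.4 -0.3 -5.1] ypos [ 0.991 -0.131  0.   ]
  -> (0.5643, 0.0983, 0.0392) [ 0.02 -0.03  0.4 ]
```

Emit:
carry_out:
  offset:
    - [0.02,-0.02,0.1]
    - [0.02,-0.02,0.2]
    - [0.02,-0.02,0.3]
    - [0.02,-0.02,0.36]
    - [0.02,-0.02,0.39]
    - [0.02,-0.02,0.39]
    - [0.02,-0.02,0.39]
    - [0.02,-0.02,0.39]
    - [0.02,-0.02,0.39]
    - [0.02,-0.02,0.39]
  twist: [0,0,0,0,0,0,0,0,0,0]

```text
t: 34.4
tool_pos: [0.5643, 0.0983, 0.0395]
orientation: [-0.0, 0.752, 0.659, 0.0]
wrist_force: [-3.3, -0.3, 1.2]
width: 0.049
finger_force: 84.1
```

Emit:
carry_out:
  offset:
    - [0,0,0]
    - [0,0,0]
    - [0,0,0]
    - [0,0,0]
    - [0,0,0]
    - [0,0,0]
    - [0,0,-0.6]
    - [0,0,-1.5]
    - [0,0,-2.6]
    - [0,0,-3.8]
  twist: [0,0,0,0,0,0,0,0,0,0]
  grip: 80

```text
t: 35.65
tool_pos: [0.5643, 0.0983, 0.1362]
orientation: [0.0, 0.752, 0.659, 0.0]
wrist_force: [0.4, 0.2, -0.2]
width: 0.0799
finger_force: 0.0
```

Emit:
carry_out:
  offset:
    - [0.6,-0.6,-0.3]
    - [1.8,-1.8,-0.8]
    - [3.3,-3.0,-1.2]
    - [4.8,-4.2,-1.5]
    - [6.3,-5.4,-1.5]
    - [7.8,-6.6,-1.5]
    - [9.0,-7.6,-1.5]
    - [9.6,-8.0,-1.5]
    - [9.6,-8.0,-1.5]
    - [9.6,-8.0,-1.5]
  twist: [0,0,0,0,0,0,0,0,0,0]

```text
t: 36.9
tool_pos: [0.3978, 0.3618, 0.1717]
orientation: [0.0, 0.752, 0.659, -0.0]
wrist_force: [0.5, -0.6, 0.8]
width: 0.0798
finger_force: 0.0
```

```bash
python3 - <<'E'
from h import *
to()
L=[]
for c,k in(("top",60),("side",60)):
  im=bot.snapshot(c);u,v=proj([[.55,-.0,.03]],c)[0].astype(int)
  L.append(cv2.resize(im[v-k:v+k,u-80 if k==0 else u-k:u+k],(400,400),interpolation=3))
  print(c,[(q,bot.find_in(q,c)[0]["location"].round(3)) for q in("tub","tape") if bot.find_in(q,c)])
cv2.imwrite("pics/p5.png",np.hstack(L)[:,:,::-1])
E
```

```text
t 36.9 tcp [0.3978 0.3618 0.1717] w 0.0798 F [ 0.5 -0.6  0.8] ypos [ 0.991 -0.132  0.   ]Traceback (most recent call last):
  File "<stdin>", line 7, in <module>
AttributeError: 'list' object has no attribute 'round'. Did you mean: 'count'?
```

```bash
python3 - <<'E'
from h import *
L=[]
for c,k in(("top",68),("side",45)):
  im=bot.snapshot(c);u,v=proj([[.55,-.0,.03]],c)[0].astype(int)
  L.append(cv2.resize(im[v-k:v+k,u-k:u+k],(400,400),interpolation=3))
  for q in("tub","tape"): print(c,q,[np.round(d["location"],3) for d in bot.find_in(q,c)][:1])
cv2.imwrite("pics/p5.png",np.hstack(L)[:,:,::-1])
E
```

```text
top tub [array([ 0.577, -0.3  ,  0.059])]
top tape [array([0.582, 0.322, 0.037])]
side tub [array([ 0.579, -0.328,  0.059])]
side tape [array([0.581, 0.308, 0.024])]
```

View pics/p5.png

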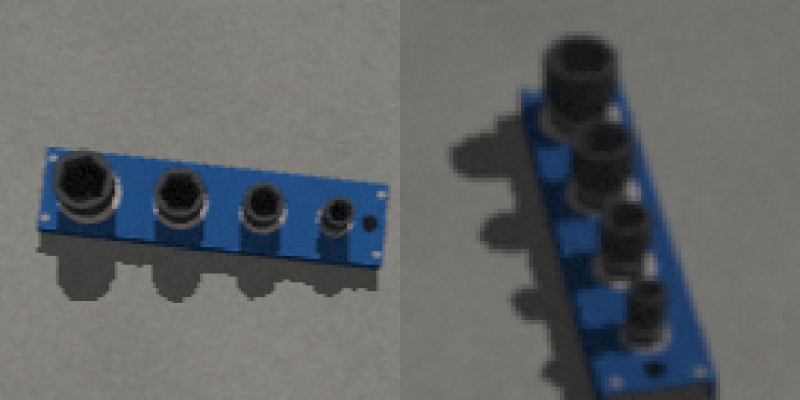

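Top crop: l (85,185), m (180,195), s (263,207) and xs (338,213), all upright and in order. I'll check the centring numerically from the visible white crescents.

```bash
python3 - <<'E'
from h import *
M=dict(xs=(.5359,-.1128,30),s=(.5439,-.0511,39),m=(.5531,.0192,47),l=(.5636,.0977,55)) # top camera's own fits
im=np.mean([bot.snapshot("top").astype(float) for _ in range(4)],0)
K=16
for n,(x,y,d) in M.items():
    u,v=proj([[x,y,.03]],"top")[0].astype(int);w=22
    obs=np.clip((im[v-w:v+w,u-w:u+w,0]-60)/(190-60),0,1)  # red: white high, blue/dark low
    obs*=cv2.fillPoly(np.zeros((2*w,2*w),np.uint8),[np.round(proj(ring(x,y,.022,d/1000+.006),"top")-[u-w,v-w]).astype(int)],1)
    def ren(P,val,img): return cv2.fillConvexPoly(img,np.round(((cv2.convexHull(P.astype(np.float32))[:,0]-[u-w,v-w]+.5)*K)).astype(int),val)
    best=[]
    for dx in np.arange(-6,6.1,.5):
      for dy in np.arange(-6,6.1,.5):
        g=np.zeros((2*w*K,2*w*K),np.float32);ren(proj(ring(x,y,.022,d/1000),"top"),1,g);ren(proj(sock(n,x+dx/1e3,y+dy/1e3,.022),"top"),0,g)
        g=cv2.resize(g,(2*w,2*w),interpolation=cv2.INTER_AREA);best.append((((g-obs)**2).sum(),dx,dy))
    print(n,[tuple(np.round(b,2)) for b in sorted(best)[:3]])
E
```

```text
xs [(np.float64(1.23), np.float64(-4.5), np.float64(3.5)), (np.float64(1.33), np.float64(-4.0), np.float64(3.0)), (np.float64(1.35), np.float64(-4.0), np.float64(3.5))]
s [(np.float64(2.09), np.float64(-6.0), np.float64(2.5)), (np.float64(2.11), np.float64(-5.5), np.float64(2.5)), (np.float64(2.25), np.float64(-6.0), np.float64(3.0))]Traceback (most recent call last):
  File "<stdin>", line 13, in <module>
  File "h.py", line 7, in proj
    k=bot.camera_info(c);q=k["orientation"];f=210/np.tan(np.radians(k["vertical_fov"]/2))
ValueError: time passes only in moves, steps and waits
```

The crescent fit is thrown off by the shaded side of the marks, so I'll look closely at l instead.

```bash
python3 - <<'E'
from h import *
L=[]
for c in("top","side"):
  im=bot.snapshot(c);u,v=proj([[.564,.098,.03]],c)[0].astype(int);k=20
  o=cv2.resize(im[v-k:v+k,u-k:u+k],(400,400),interpolation=cv2.INTER_CUBIC)
  x,y=(.5636,.0977) if c=="top" else (.5651,.0993)
  for P,col in((ring(x,y,.022,.055),(255,0,0)),(sock("l",x,y,.022),(0,255,0))):
    cv2.polylines(o,[cv2.convexHull(((proj(P,c)-[u-k,v-k]+.5)*10).astype(np.int32))],True,col,1)
  L.append(o)
cv2.imwrite("pics/p6.png",np.hstack(L)[:,:,::-1])
E
```

```text
(no output)
```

View pics/p6.png

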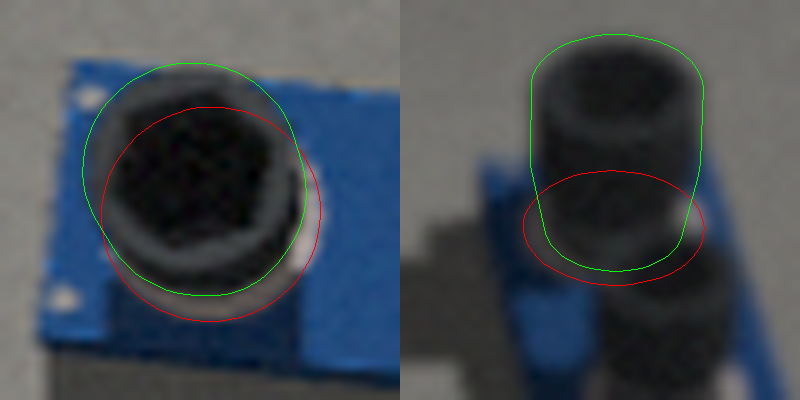

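Both overlays match l to within about 1 px (1–2 mm), so it is centred. The tub and tape have not moved, so I'm handing the job in.

```bash
python3 -c "
from cell import bot
print(bot.close_job())"
```

```text
the job is handed in; nothing more can be done
None
```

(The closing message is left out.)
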